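# Slide the specimen sled past its spring lock to the dial gauge

## Task

Press the red lock bar fully down with your fingertips, keep it down and push the blue tab so that the specimen sled slides right over the lock pin until it is fully home against the end stop at the dial gauge. Then let the bar spring up so that the pin locks the sled in behind, and move clear. Only press and push: lift nothing, leave the two concrete cubes in their nests on the sled and do not disturb the other things on the bench.

Things in the scene. Friction and masses are not known exactly. Their poses are not given: they have to be found in the camera images.
- dock: Grey slideway fixed to the bench; white channel 68 mm wide between aluminium walls (tops z 34 mm). Origin: on the bench, under the channel's middle line. z up; y along the channel, the way the sled must go, to the dial gauge; x from the red bar to the channel, away from the robot within 23 degrees. Base x -85 to 50, y -200 to 130, channel floor z 22 mm.
- lockbar (a joint): How far the red lock bar and its pin are pressed down, m: 0 = up (locked), 0.012 = fully down. Spring: 2.7 N to start, 6.3 N fully down; springs back up. The sled passes at 0.010 or more. The sled is hollow beneath between its feet: a bar let go midway brings the pin up under the sled and catches it.
- lockbar_top (a point): Middle of the top face of the red lock bar; moves with it. Bar 22 mm wide (slideway x -73 to -51 mm), 260 mm long (slideway y -195 to 65 mm); top at z 60 mm when up, 48 mm fully down. It goes straight down wherever along it it is pressed.
- pin_top (a point): Centre of the top of the brass lock pin, joined to the red bar: 30 mm along slideway x, 12 mm along y, at slideway x 0, y -20 mm. Up, it stands 9 mm out of the channel floor (top at z 31 mm) and blocks the sled.
- stop_face (a point): Middle of the face of the dark end stop across the channel, slideway y 114 mm, z 37 mm. Stop 68 mm wide, 10 mm thick, top z 52 mm. Behind it the dial gauge, 54 mm across, top z 63 mm, to slideway y 182 mm.
- sled: Loose aluminium sled, about 0.7 kg, 120 mm along y, 64 mm wide, standing in the channel on front and rear feet. Origin: centre of its underside; axes as the slideway's. Deck top at sled z 20 mm. Starts at slideway y -126 to -94 mm (8 to 40 mm short of the pin); fully home at slideway y +54 mm, where the pin comes up free behind it. Slides easily, friction about 0.2.
- tab (a point): Centre of the face to push on the sled's blue tab (the face towards -y), at sled x -62, y -4, z 52 mm. Tab: upright plate 8 mm thick, sled x -78 to -28, z 44 to 60 mm. Its lower edge hangs 6 mm above the raised red bar, so a fingertip standing on the bar just behind it (smaller y) pushes it. A blue side plate (sled x -32 to -28, y -25 to 25 mm) carries it.
- cube_a: Loose 40 mm grey concrete cube, 0.14 kg, in the rear nest on the sled (rim 6 mm high); its top is 60 mm above the sled's origin. Origin: centre of its underside.
- cube_b: The same, in the front nest on the sled.
- spare_a: loose 40 mm grey concrete cube standing on the bench on the red bar's side of the slideway; bystander. Origin: centre of its underside.
- spare_b: loose 40 mm grey concrete cube standing on the bench on the far side of the slideway; bystander. Origin: centre of its underside.
- jar: amber jar with white cap, 56 mm across, 75 mm tall; bystander. Origin: centre of its underside.
- cup: steel cup, 66 mm across, 75 mm tall; bystander. Origin: centre of its underside.
- bowl: white bowl, 120 mm across, 50 mm tall, beyond the dial gauge end; bystander. Origin: centre of its underside.
- brush: brush lying on the bench, 200 mm long along its x, 20 mm thick; bystander. Origin: its middle, on the bench.
- spatula: spatula lying on the bench on the red bar's side, 200 mm long along its x, 20 mm thick; bystander. Origin: its middle, on the bench.
Things that resemble listed ones, but are neither listed nor needed, are in the scene too. What is shaped like the sled but green is not meant.

How it is judged:
On the way, in this order (a step that is already met when the one before it is completed fails the run):
1. the fingers hold the red bar down while the sled is still short of the pin (value of joint lockbar above 0.009 m and contact force between the fingers and lockbar above 0.3 N and y of sled in the frame of dock below -0.08 m), for 0.1 s.
2. the sled passes over the pin while the fingers still hold the red bar down (value of joint lockbar above 0.008 m and contact force between the fingers and lockbar above 0.3 N and y of sled in the frame of dock between -0.05 and 0.04 m), for 0.1 s.
At the end, for the whole second after the job is handed in: The sled rests in the channel within 5 mm of the end stop, the red bar and pin are up again (within 2.5 mm) behind it, and both cubes sit in their nests (y of sled in the frame of dock between 0.049 and 0.058 m and z of sled in the frame of dock below 0.026 m and value of joint lockbar below 0.0025 m and linear speed of sled below 0.01 m/s and distance between each of cube_a, cube_b and sled below 0.045 m and z of each of cube_a, cube_b in the frame of sled below 0.027 m); the robot touches nothing.
It fails at once if the sled is lifted 12 mm or more off the slideway or tipped (z of sled in the frame of dock above 0.034 m or angle between sled's own z axis and vertical above 0.2 rad).
It fails at once if the lock pin springs up beneath the sled because the red bar was let go too early (y of sled in the frame of dock between -0.055 and 0.04 m and value of joint lockbar below 0.004 m).
It fails at once if a concrete cube is lifted or knocked out of its nest on the sled (distance between any of cube_a, cube_b and sled above 0.05 m or z of any of cube_a, cube_b in the frame of sled above 0.032 m).
It fails at once if a bystander is moved more than 30 mm (distance of any of spare_a, spare_b, jar, cup, bowl, brush, spatula from where it was at the start of the episode above 0.03 m).
It also fails if it takes over 35 s, if anything falls off the work surface, if the arm or the gripper's body presses on something with over 40 N, if the wrist force passes 120 N, or if a joint passes its speed limit or range.

## Robot

A 6-joint arm with a two-finger parallel gripper is mounted at the origin on the work surface. World frame = base frame: x ahead of the robot, y to its left, z up, the work surface at z = 0. Lengths are in m, angles in rad, forces in N, time in s.
With the tool pointing down it reaches from about 0.3 to 0.825 m from the base axis. Payload 5.4 kg.
Tool frame: the origin (TCP) lies on the centre line of the jaws, within the pads' length; the fingertips stand 14 mm ahead of it and the grasp point (between the pads) lies 5 mm behind it; z points along the fingers, y is the line along which they close (so a half turn about z gives the same grasp; the last joint's range is limited). The gripper opens to 92 mm and grips with 3 to 60 N. Pads are 20 mm wide; open, the fingers measure 128 mm over their backs; the gripper's body (75 mm by 189 mm) begins 69 mm behind the grasp point.
Start: joints at [0.901, 0.158, 1.597, -0, 1.386, -0.21], TCP at [0.255, 0.515, 0.229] pointing down, gripper open.
Joint ranges: [-2.91, 2.91], [-0.94, 2.29], [0.18, 2.7], [-1.29, 4.43], [0.17, 2.64], [-3, 3]. Speed limits (rad/s): [2.57, 2.57, 3.14, 3.14, 3.14, 3.14].

## Interface

Orientations are given as a unit quaternion [w, x, y, z].
In Python, from cell import observe, imaging, bot gives the robot as it stands.
- The arm moves only by the tool apply_moves, never from a script. Its argument "increments" is text: rows parted by semicolons, each of 7 numbers parted by spaces: the closure, from 0 (fully open) to 1 (shut), then the shift along the tool's x, y, z in cm, then the turn, a rotation vector about the tool's x, y, z in rad. A call has 1 to 10 rows; each row shifts and turns the commanded pose from where the row before left it, along the tool's axes as they then stand; what a row does not reach is not made up. A row lasts 1/8 s, in which the tool goes at most 62.5 mm and 10.7 degrees, less where a joint would pass 70% of its speed; a pose out of reach is approached as far as the arm can. A call with a gripper value outside its range is refused whole. The fingers move at their own pace and stop on an object; "squeeze" is the grip in N (left out, the last holds). Time passes only in rows, so rows that do not move let the fingers close. It gives the time, the measured TCP pose, the force, the opening and the grip force at its end, in the units of the state.
- observe(): the state, without advancing time (a new reading comes with each control period).
- imaging.grab_frame(name): name is "scene" or "side" or "wrist"; returns a dict with "image" (400x640x3 uint8, red, green, blue), "fx", "fy", "cx", "cy" (pixels), "position" and "orientation" of the camera in the world; the wrist camera has in their place "tool_from_camera" (4x4, takes a point from camera to tool coordinates, whose origin is the TCP and whose axes are the flange's). Camera axes: x right, y down, z forward; pixel columns grow to the right and rows downward; lengths in m; the calibration is good to about 2 mm. A picture is of the moment at which its call begins: read the wrist's pose just before it. There is no depth.
- bot.close_job(): hands the job in; it is judged then, once.
The state is a dict: "t": time; "q": joint angles; "dq": joint speeds; "tau": joint torques, N m; "tcp_pos": TCP position; "tool_rot": TCP orientation; "force": force on the tool from outside, world axes, zero at the start; "ft_torque": the same for the moment, N m; "finger_gap": opening from 0.0 (shut) to 1.0 (fully open); "gripper_force": force on a finger pad.
Only numpy, scipy, OpenCV 4.12 (cv2) and the standard library are available. Lean on these libraries where they do the work, as an engineer would, in place of code of your own. Each camera call takes 0.05 s, during which the arm holds its last target. There are 200 camera calls.

## Working session

There is one attempt and no reset: what is moved stays moved. The work goes in short steps, Python scripts to look and compute and a tool call to move; the robot and the scene stay as the last step left them, time stands still between calls to the robot, and variables do not carry over. Pictures are saved under pics/ and viewed, at most 10 in all, crops included, and the job is handed in when it is done.

Besides the shell and the picture viewer there is one more tool, called as name(argument=value, ...) on one line, values as JSON. apply_moves: Moves the arm, as the interface text tells. Its arguments: {"type":"object","properties":{"increments":{"type":"string"},"squeeze":{"type":"number"}},"required":["increments"]}

```bash
mkdir -p pics; python3 - <<'E'
from cell import observe, imaging, bot
import cv2,pickle
print(observe())
for n in("scene","side","wrist"):
    f=imaging.grab_frame(n); pickle.dump(f,open(f"pics/{n}.pkl","wb")); cv2.imwrite(f"pics/{n}0.png",f["image"][:,:,::-1])
    print({k:v for k,v in f.items() if k!="image"})
E
```

```text
{'t': 0.0, 'q': array([ 9.00937898e-01,  1.59013490e-01,  1.59822984e+00,  2.65706077e-05,
        1.38617955e+00, -2.10101811e-01]), 'dq': array([ 5.96942790e-04, -1.52508709e-03, -3.95779457e-04, -8.22099346e-05,
        7.51956393e-04, -1.27430705e-03]), 'tau': array([ 1.33608355e-03, -3.85566902e+01, -3.22113776e+01,  7.02836551e-02,
        3.78183019e-02, -1.54299623e-04]), 'tcp_pos': array([0.25478094, 0.51481096, 0.22764007]), 'tool_rot': array([-4.01580311e-04,  2.27861326e-01,  9.73693164e-01, -8.22397008e-04]), 'force': array([ 0.0678188 , -1.35319442,  0.12557976]), 'ft_torque': array([ 0.04956795,  0.00017669, -0.02044388]), 'gripper_force': 0.0, 'finger_gap': 0.998476396889375}
{'fx': 369.43929707045555, 'fy': 369.43929707045555, 'cx': 320.45690344580134, 'cy': 198.1485552555046, 'position': array([0.98059664, 0.56893411, 0.65132308]), 'orientation': array([-0.14715887,  0.30433282,  0.85308429, -0.39745817])}
{'fx': 512.5777381623362, 'fy': 512.5777381623362, 'cx': 323.3963417571861, 'cy': 206.51229749159637, 'position': array([ 0.4001212 , -0.94631488,  0.80616726]), 'orientation': array([-0.4435397 ,  0.89333688, -0.06179755,  0.03745426])}
{'fx': 308.34386623651903, 'fy': 308.34386623651903, 'cx': 321.9296994137618, 'cy': 197.91325947616087, 'tool_from_camera': array([[ 7.69620298e-05, -9.64478496e-01, -2.64161362e-01,
         7.47867585e-02],
       [ 9.99999956e-01,  1.49869123e-04, -2.55841805e-04,
        -1.85370122e-05],
       [ 2.86343551e-04, -2.64161330e-01,  9.64478465e-01,
        -1.53483092e-01],
       [ 0.00000000e+00,  0.00000000e+00,  0.00000000e+00,
         1.00000000e+00]])}
```

View pics/scene0.png

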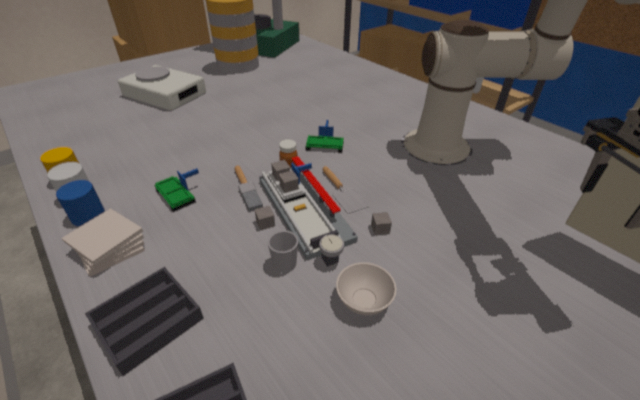

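View pics/side0.png

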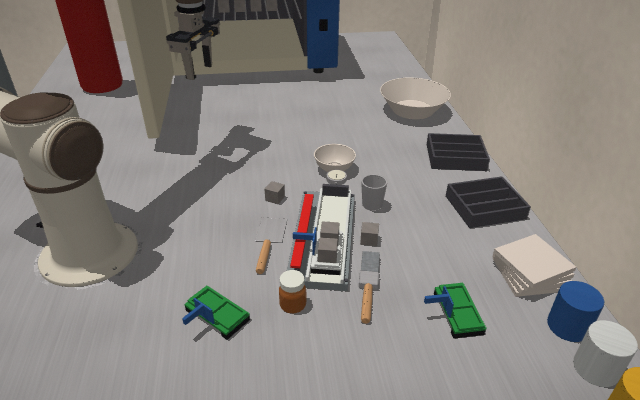

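The scene picture shows the dock at about (305,200), with the red bar from (292,158) to (338,210), the tab at (302,167) and the dial at (331,246). In the side picture the bar runs from (308,195) to (296,268), the tab is at (304,236), the jar is close to the -y end at (292,290), and spare_a is at (274,191).

```bash
cat > h.py <<'E'
import cv2,pickle,numpy as np
from scipy.spatial.transform import Rotation as R
def rot(q): return R.from_quat([q[1],q[2],q[3],q[0]]).as_matrix()
def plane(f,uv,z):
    uv=np.atleast_2d(uv).astype(float)
    d=np.c_[(uv[:,0]-f["cx"])/f["fx"],(uv[:,1]-f["cy"])/f["fy"],np.ones(len(uv))]@rot(f["orientation"]).T
    p=f["position"]; return p+d*((z-p[2])/d[:,2])[:,None]
def mask(f,c,roi):
    i=f["image"].astype(int); r,g,b=i[...,0],i[...,1],i[...,2]
    m=((r>90)&(g<0.45*r)&(b<0.45*r)) if c=="red" else ((b>60)&(r<0.5*b)&(g<0.75*b))
    o=np.zeros(m.shape,np.uint8); x0,y0,x1,y1=roi; o[y0:y1,x0:x1]=m[y0:y1,x0:x1]*255; return o
E
python3 - <<'E'
from h import *
S=dict(scene=(270,140,360,270),side=(275,180,370,295))
for n,roi in S.items():
    f=pickle.load(open(f"pics/{n}.pkl","rb"))
    for c,z in(("red",.06),("blue",.075)):
        m=mask(f,c,roi); p=np.argwhere(m)[:,::-1]; box=cv2.boxPoints(cv2.minAreaRect(p.astype(np.float32)))
        P=plane(f,p,z); r=cv2.minAreaRect(P[:,:2].astype(np.float32)); print(n,c,len(p),np.round(r[0],3),np.round(r[1],3),round(r[2],1),"\n",np.round(box),"\n",np.round(cv2.boxPoints(r),3).tolist())
    x0,y0,x1,y1=roi
    cv2.imwrite(f"pics/{n}c.png",cv2.resize(f["image"][y0:y1,x0:x1,::-1],None,fx=5,fy=4.6 if n=="scene" else 5,interpolation=cv2.INTER_CUBIC) if n=="side" else cv2.resize(f["image"][y0:y1,x0:x1,::-1],None,fx=4,fy=4,interpolation=cv2.INTER_CUBIC))
E
```

```text
scene red 461 [ 0.497 -0.04 ] [0.265 0.023] 76.7 
 [[290. 158.]
 [297. 153.]
 [340. 209.]
 [334. 214.]] 
 [[0.45500001311302185, -0.16699999570846558], [0.4779999852180481, -0.1720000058412552], [0.5389999747276306, 0.0860000029206276], [0.515999972820282, 0.09099999815225601]]
scene blue 86 [ 0.503 -0.085] [0.055 0.049] 51.2 
 [[292. 164.]
 [310. 164.]
 [310. 176.]
 [292. 176.]] 
 [[0.46700000762939453, -0.09099999815225601], [0.5049999952316284, -0.12200000137090683], [0.5400000214576721, -0.07900000363588333], [0.5009999871253967, -0.04800000041723251]]
side red 648 [ 0.492 -0.044] [0.263 0.022] 76.6 
 [[290. 267.]
 [304. 192.]
 [314. 194.]
 [300. 269.]] 
 [[0.45100000500679016, -0.17000000178813934], [0.47200000286102295, -0.17499999701976776], [0.5329999923706055, 0.08100000023841858], [0.5120000243186951, 0.0860000029206276]]
side blue 181 [ 0.488 -0.108] [0.086 0.049] 82.5 
 [[293. 228.]
 [315. 228.]
 [315. 254.]
 [293. 254.]] 
 [[0.4580000042915344, -0.1469999998807907], [0.5059999823570251, -0.15399999916553497], [0.5170000195503235, -0.0689999982714653], [0.4690000116825104, -0.06199999898672104]]
```

View pics/sidec.png

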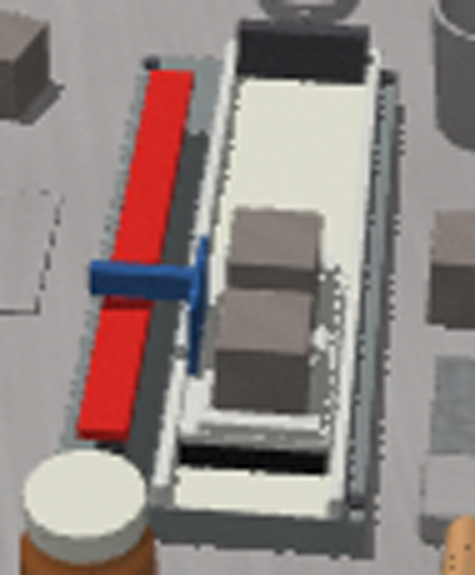

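View pics/scenec.png

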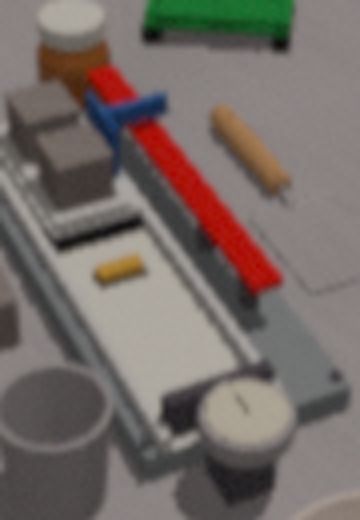

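The red rectangle matches the bar size in both views (263 x 22 mm, yaw -13.3°). In the side crop the tab's push face has its lower edge from about (92,296) to (188,301), and the sled's front lip is visible. I'll compute the dock pose and sled position next.

```bash
cat >> h.py <<'E'
a=np.radians(-13.35); X=np.array([np.cos(a),np.sin(a)]); Y=np.array([-np.sin(a),np.cos(a)])
O=np.array([.4945,-.042])+.062*X+.065*Y
def dock(p): p=np.atleast_2d(p)[:,:2]-O; return np.round(np.c_[p@X,p@Y],4)
def world(x,y): return O+x*X+y*Y
E
python3 - <<'E'
from h import *
f=pickle.load(open("pics/side.pkl","rb")); g=pickle.load(open("pics/scene.pkl","rb"))
s=lambda L:[(275+x/5,180+y/5) for x,y in L]; c=lambda L:[(270+x/4,140+y/4) for x,y in L]
print("O",O)
print("tab low edge",dock(plane(f,s([(92,295),(188,300)]),.066)).tolist(),"tab top edge -y",dock(plane(f,s([(92,270),(188,272)]),.082)).tolist())
print("stop top front",dock(plane(f,s([(242,75),(365,82)]),.037)).tolist(), "bar z60 ends",dock(plane(f,s([(82,430),(126,432),(150,72),(192,74)]),.06)).tolist())
print("pin",dock(plane(g,c([(97,270),(142,258)]),.031)).tolist(),"tab scene top",dock(plane(g,c([(112,108),(164,94)]),.082)).tolist())
print("jar cap",dock(plane(f,s([(85,495)]),.075)).tolist(), "spare_a top", dock(plane(f,s([(20,40)]),.04)).tolist())
print("targets", world(-.062,-.137), world(-.062,.032))
E
```

```text
O [0.56983305 0.00692782]
tab low edge [[-0.0781, -0.1175], [-0.0356, -0.1165]] tab top edge -y [[-0.0775, -0.1194], [-0.0356, -0.1164]]
stop top front [[-0.0302, 0.0944], [0.0328, 0.0949]] bar z60 ends [[-0.0717, -0.1965], [-0.0532, -0.1958], [-0.0734, 0.0604], [-0.0524, 0.0609]]
pin [[0.0135, -0.0184], [-0.0171, -0.0167]] tab scene top [[-0.0387, -0.1108], [-0.077, -0.1108]]
jar cap [[-0.0628, -0.2487]] spare_a top [[-0.1472, 0.109]]
targets [ 0.47787528 -0.1120544 ] [0.51689719 0.05237884]
```

Tab face is at dock y of about -117 mm (sled about -113). The side and scene views agree, and the pin checks out. I'll close the fingers and travel to above the bar, behind the tab.

apply_moves(increments="1 0 0 0 0 0 -0.1134; 1 0 0 0 0 0 -0.1134; 1 -2.26 -3.54 0 0 0 0; 1 -2.26 -3.54 0 0 0 0; 1 -2.26 -3.54 0 0 0 0; 1 -2.26 -3.54 0 0 0 0; 1 -2.26 -3.54 0 0 0 0; 1 -2.26 -3.54 0 0 0 0; 1 -2.26 -3.54 0 0 0 0; 1 -2.26 -3.54 0 0 0 0", squeeze=20)

```text
t: 1.4
tcp_pos: [0.3658, 0.1966, 0.2284]
tool_rot: [-0.0, 0.116, 0.993, -0.0]
force: [0.3, 0.4, 0.7]
finger_gap: 0.006
gripper_force: 0.0
```

apply_moves(increments="1 -2.26 -3.54 0 0 0 0; 1 -2.26 -3.54 0 0 0 0; 1 -2.26 -3.54 0 0 0 0; 1 -2.26 -3.54 0 0 0 0; 1 -2.26 -3.54 0 0 0 0; 1 -2.26 -3.54 0 0 0 0; 1 -2.26 -3.54 0 0 0 0; 1 -2.26 -3.54 0 0 0 0; 1 0 0 0 0 0 0; 1 0 0 0 0 0 0")

```text
t: 2.65
tcp_pos: [0.4758, -0.1187, 0.2282]
tool_rot: [-0.001, 0.116, 0.993, 0.0]
force: [-0.2, 0.1, -0.8]
finger_gap: 0.002
gripper_force: 0.0
```

apply_moves(increments="1 0 0 2.4 0 0 0; 1 0 0 2.4 0 0 0; 1 0 0 2.4 0 0 0; 1 0 0 2.4 0 0 0; 1 0 0 2.4 0 0 0; 1 0 0 2.2 0 0 0; 1 0 0 0 0 0 0; 1 0 0 0 0 0 0")

```text
t: 3.65
tcp_pos: [0.4767, -0.1189, 0.0876]
tool_rot: [0.001, 0.116, 0.993, -0.0]
force: [0.4, -0.3, 0.6]
finger_gap: 0.003
gripper_force: 0.0
```

```bash
python3 - <<'E'
from cell import observe, imaging
import cv2
o=observe();print(o["tcp_pos"],o["force"])
a=imaging.grab_frame("side")["image"][180:300,250:390,::-1]; b=imaging.grab_frame("scene")["image"][130:250,250:390,::-1]
cv2.imwrite("pics/near.png",cv2.resize(cv2.hconcat([a,b]),None,fx=2.85,fy=4,interpolation=cv2.INTER_CUBIC))
E
```

```text
[ 0.47666763 -0.11889621  0.08757333] [ 0.36190901 -0.33672321  0.61006697]
```

View pics/near.png

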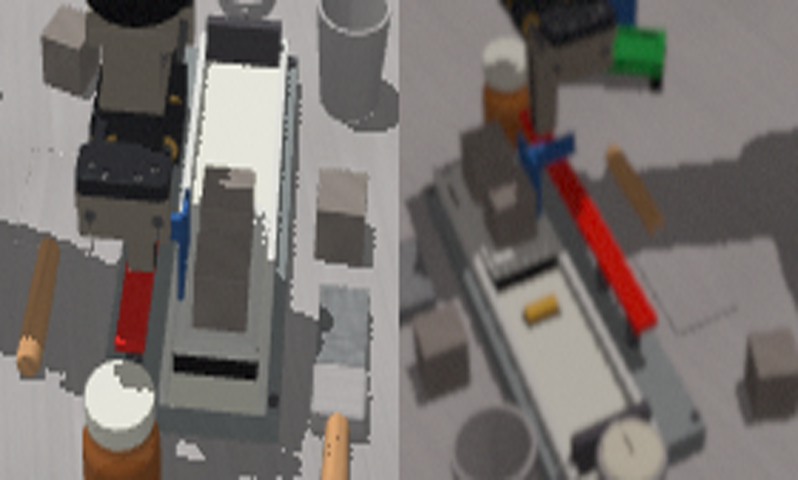

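The fingertip at (140,265) in the left half is over the bar and behind the tab. Pressing now.

apply_moves(increments="1 0 0 0.8 0 0 0; 1 0 0 0.6 0 0 0; 1 0 0 0.5 0 0 0; 1 0 0 0.3 0 0 0; 1 0 0 0.2 0 0 0; 1 0 0 0 0 0 0; 1 0 0 0 0 0 0")

```text
t: 4.62
tcp_pos: [0.4764, -0.1194, 0.0629]
tool_rot: [0.0, 0.116, 0.993, -0.0]
force: [-1.4, 0.6, 4.5]
finger_gap: 0.007
gripper_force: 2.5
```

apply_moves(increments="1 0 0 0.15 0 0 0; 1 0 0 0.1 0 0 0; 1 0 0 0 0 0 0; 1 0 0 0 0 0 0")

```text
t: 5.12
tcp_pos: [0.4765, -0.1195, 0.062]
tool_rot: [-0.0, 0.116, 0.993, -0.0]
force: [-6.3, 2.9, 19.6]
finger_gap: 0.001
gripper_force: 9.6
```

Bar bottomed (20 N). Pushing.

apply_moves(increments="1 0 0.4 0 0 0 0; 1 0 0.7 0 0 0 0; 1 0 0.9 0 0 0 0; 1 0 1 0 0 0 0; 1 0 1 0 0 0 0; 1 0 1 0 0 0 0; 1 0 1 0 0 0 0; 1 0 1 0 0 0 0; 1 0 1 0 0 0 0; 1 0 1 0 0 0 0")

```text
t: 6.38
tcp_pos: [0.4986, -0.0353, 0.0623]
tool_rot: [0.002, 0.116, 0.993, -0.004]
force: [-4.5, -12.4, 12.3]
finger_gap: 0.001
gripper_force: 8.3
```

apply_moves(increments="1 0 1 0.02 0 0 0; 1 0 1 0.02 0 0 0; 1 0 1 0 0 0 0; 1 0 1 0 0 0 0; 1 0 1 0 0 0 0; 1 0 0.9 0 0 0 0; 1 0 0.8 0 0 0 0; 1 0 0.6 0 0 0 0; 1 0 0.3 0 0 0 0; 1 0 0 0 0 0 0")

```text
t: 7.62
tcp_pos: [0.5163, 0.0387, 0.0622]
tool_rot: [0.002, 0.115, 0.993, -0.003]
force: [-4.7, -12.8, 16.2]
finger_gap: 0.004
gripper_force: 9.2
```

apply_moves(increments="1 0 0.4 0 0 0 0; 1 0 0.4 0 0 0 0; 1 0 0.3 0 0 0 0; 1 0 0.2 0 0 0 0; 1 0 0 0 0 0 0; 1 0 0 0 0 0 0")

```text
t: 8.38
tcp_pos: [0.5192, 0.051, 0.0622]
tool_rot: [0.002, 0.116, 0.993, -0.004]
force: [-5.8, -14.4, 17.5]
finger_gap: 0.002
gripper_force: 9.5
```

apply_moves(increments="1 0 0.2 0 0 0 0; 1 0 0.2 0 0 0 0; 1 0 0.1 0 0 0 0; 1 0 0 0 0 0 0")

```text
t: 8.88
tcp_pos: [0.5204, 0.0557, 0.0622]
tool_rot: [0.002, 0.115, 0.993, -0.004]
force: [-5.8, -14.7, 16.7]
finger_gap: 0.009
gripper_force: 9.8
```

```bash
python3 - <<'E'
from cell import observe, imaging
import cv2
a=imaging.grab_frame("side")["image"][160:290,250:390,::-1]; b=imaging.grab_frame("scene")["image"][140:270,250:390,::-1]
cv2.imwrite("pics/p2.png",cv2.resize(cv2.hconcat([a,b]),None,fx=2.85,fy=4,interpolation=cv2.INTER_CUBIC))
E
```

```text
(no output)
```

View pics/p2.png

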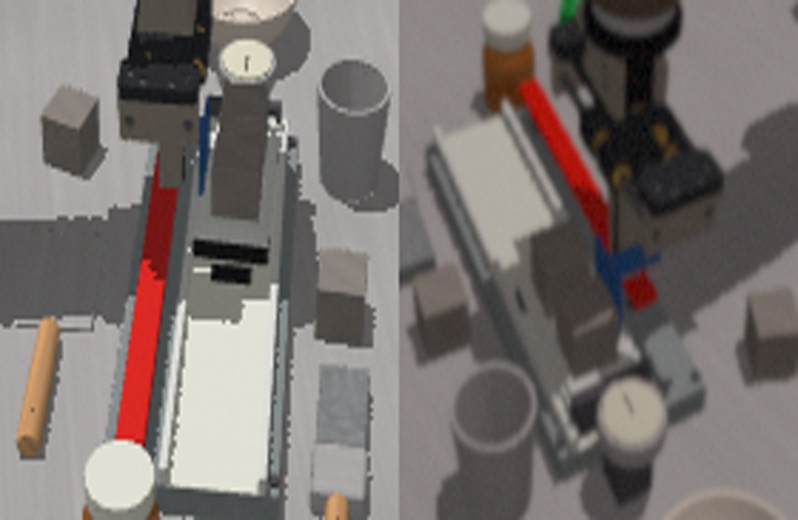

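The sled is nearly at the stop, with a small gap still visible at about (570,385) in the right half. I'll creep on until the force rises.

apply_moves(increments="1 0 0.2 0 0 0 0; 1 0 0.2 0 0 0 0; 1 0 0.1 0 0 0 0; 1 0 0 0 0 0 0")

```text
t: 9.48
tcp_pos: [0.5206, 0.0567, 0.0623]
tool_rot: [0.0, 0.115, 0.993, -0.007]
force: [-11.6, -31.0, 21.2]
finger_gap: 0.005
gripper_force: 18.6
```

Hard stop reached: 31 N and no more travel. Backing off, then releasing the bar.

apply_moves(increments="1 0 -0.3 0 0 0 0; 1 0 -0.3 0 0 0 0; 1 0 -0.2 0 0 0 0; 1 0 0 0 0 0 0; 1 0 0 -0.4 0 0 0; 1 0 0 -0.5 0 0 0; 1 0 0 -0.6 0 0 0; 1 0 0 -0.6 0 0 0; 1 0 0 -0.6 0 0 0; 1 0 0 0 0 0 0")

```text
t: 10.72
tcp_pos: [0.5179, 0.0569, 0.0869]
tool_rot: [-0.0, 0.116, 0.993, 0.0]
force: [0.6, 0.2, -0.0]
finger_gap: 0.004
gripper_force: 0.0
```

apply_moves(increments="1 0 0 -2 0 0 0; 1 0 0 -3 0 0 0; 1 0 0 -3 0 0 0; 1 0 0 -3 0 0 0; 1 5 0 0 0 0 0; 1 5 0 0 0 0 0; 1 5 0 0 0 0 0; 1 0 0 0 0 0 0; 1 0 0 0 0 0 0")

```text
t: 11.85
tcp_pos: [0.3727, 0.0913, 0.197]
tool_rot: [0.001, 0.116, 0.993, -0.0]
force: [0.3, 0.6, 0.2]
finger_gap: 0.002
gripper_force: 0.0
```

```bash
python3 - <<'E'
from cell import observe, imaging
import cv2
print(observe()["force"])
f=imaging.grab_frame("side");g=imaging.grab_frame("scene")
from h import *
m=mask(f,"red",(275,180,370,295)); p=np.argwhere(m)[:,::-1]
for z in(.06,.048):
    r=cv2.minAreaRect(plane(f,p,z)[:,:2].astype(np.float32)); print(z,r)
a=f["image"][160:290,250:390,::-1]; b=g["image"][140:270,250:390,::-1]
cv2.imwrite("pics/p3.png",cv2.resize(cv2.hconcat([a,b]),None,fx=2.85,fy=4,interpolation=cv2.INTER_CUBIC))
E
```

```text
[0.30732104 0.57930345 0.20494429]
0.06 ((0.491840660572052, -0.045256197452545166), (0.2615959346294403, 0.02218730002641678), 76.4917984008789)
0.048 ((0.4933156967163086, -0.03076520562171936), (0.26580291986465454, 0.022544104605913162), 76.49180603027344)
```

View pics/p3.png

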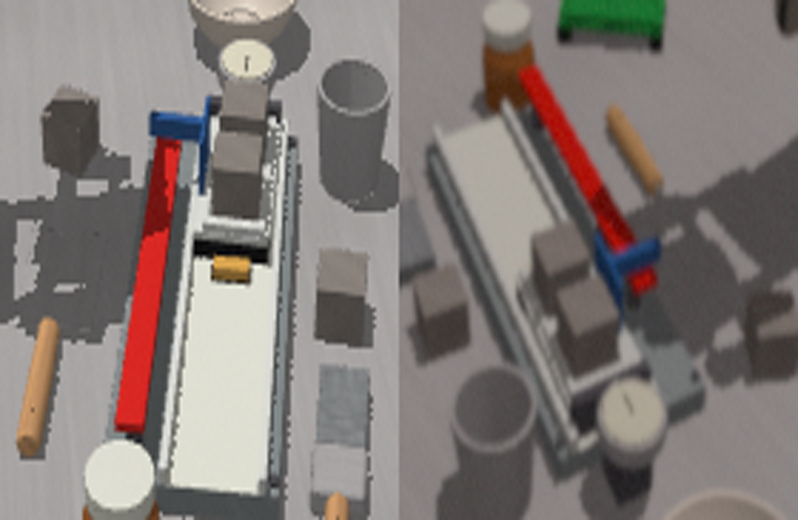

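The pin is up behind the sled at (232,268) in the left half. The bar's fit matches its raised position from the start, both cubes are nested, and the arm is clear.

```bash
python3 -c "
from cell import bot
print(bot.close_job())"
```

```text
the job is handed in; nothing more can be done
None
```

I handed the job in at about 12 s: the last picture shows the sled home against the end stop, the pin up behind it, both cubes in their nests and the arm clear, though the hand-in call returned no verdict.

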